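# Turn the drying hook over the drip dish and hang the cleaning basket

### The job

On the watchmaker's bench, first turn the swivel hook of the drying stand round until it points straight over the middle of the white drip dish with the green floor (not the black parts dish), while the small steel cleaning basket still stands on the bench. Then hang the basket by its bail on that hook, seated in the hook's dip so that it hangs freely and still above the drip dish; never tip the basket over on the way. Leave the jar, the watch holder, the loupe and the tweezers where they are.

Things in the scene. Friction and masses are not known exactly. Their poses are not given: they have to be found in the camera images.
- stand_axis (a point): Vertical turning axis of the hook, at its arm's height, 150 mm above the bench. The drying stand is fixed: dark base disc (90 mm across, 14 mm high), steel post 16 mm thick, dark turret 30 mm across, top at 163 mm. x axis: where the arm points at hook joint value 0; z up.
- hook_seat (a point): Where the centre of the hung bail's bar lies on the hook: 110 mm out from the turning axis, 147 mm above the bench. Turns with the hook: x outward along the arm, z up. The hook is a round brass bar 8 mm thick; centre line level at 150 mm high from the axis to 88 mm out, dips to 138 mm at 110 mm out (under the seat), rises to 150 mm at 130 mm out, then the upturned tip.
- hook_tip (a point): Centre of the red ball, 11 mm across, that ends the hook's upturned tip: 135 mm out from the turning axis, 166 mm above the bench (ball top 172 mm). Turns with the hook.
- hook (a joint): Angle of the hook about the vertical axis, rad, counter-clockwise positive from above; 0 = along x of stand_axis; stops at -2.9 and 2.9. Can be pushed by the side of its arm; slight friction (about 0.05 N m, 0.7 N at 75 mm out), stays where left. Starts pointing roughly away from the robot (-0.7 to 0.7); the dishes lie near -2.1 and 2.1.
- drip_dish_mid (a point): Centre of the rim of the drip dish: fixed round white ceramic dish with a green floor and white bars, 110 mm across, 18 mm high, point at rim height. Its centre is about 110 mm from the turning axis, on the robot's side of the stand, to the left or the right.
- parts_dish_mid (a point): Centre of the rim of the other dish, fixed, black, the same size, with brass and steel watch parts in it: not to be used. It lies on the other side of the stand.
- basket_mid (a point): Centre, half-way up (70 mm), of the loose cleaning basket: 140 mm high, about 0.16 kg, upright on the bench left or right of the stand. Closed steel wire cylinder 60 mm across, 42 mm high, with a bail and a grip tab above. z up; the bail lies in the local y-z plane, so its opening runs along local x; turned half round it is the same.
- basket_bail (a point): Peak of the bail (bar centre), 98 mm above the underside, on the basket's axis; axes as basket_mid. 6 mm round bar: uprights at y = -26 and +26 mm up to 85 mm high, joined by a bar rising to the peak in the middle. Opening 46 mm wide, from 42 to 95 mm high in the middle.
- basket_tab (a point): Centre of the blue grip tab on the bail's peak, 119 mm above the underside: 12 mm in local x, 16 mm in y, from 98 to 140 mm high. Axes as basket_mid.
- jar: Bystander: loose amber glass jar with black lid, 60 mm across, 90 mm high, origin at the centre of its underside. Stands on the other side of the stand from the basket.
- holder: Bystander: loose aluminium watch holder with a gold watch case on a black cushion, 60 mm across, 41 mm high, origin at the centre of its underside.
- loupe: Bystander: loose black eye loupe standing upright, 42 mm across, 40 mm high, origin at the centre of its underside.
- tweezers: Bystander: loose steel tweezers lying flat along their x axis, 130 mm long, 9 mm wide, 8 mm high, origin at the centre of the underside.
Not all that is in view belongs to the job. Of the things that look like the part that bears basket_mid, the middle-sized one is meant.

How it is judged:
By the outcome, as a careful person would: the job done as asked, in the order asked, and still so for the second after the job is handed in, with the robot touching nothing.
It also fails if it takes over 64 s, if anything falls off the work surface, if the arm or the gripper's body presses on something with over 40 N, if the wrist force passes 120 N, or if a joint passes its speed limit or range.

### The arm

A 6-joint arm with a two-finger parallel gripper is mounted at the origin on the work surface. World frame = base frame: x ahead of the robot, y to its left, z up, the work surface at z = 0. Lengths are in m, angles in rad, forces in N, time in s.
With the tool pointing down it reaches from about 0.4 to 0.825 m from the base axis. Payload 7 kg.
Tool frame: the origin (TCP) lies midway between the tips of the shut fingers; the grasp point (between the pads) lies 19 mm behind it; z points along the fingers, y is the direction in which the jaws open and shut (so a half turn about z gives the same grasp; the last joint's range is limited). The gripper opens to 85 mm and grips with 20 to 120 N. Pads are 22 mm wide; open, the fingers measure 114 mm over their backs; the gripper's body (76 mm by 85 mm) begins 54 mm behind the grasp point. The pads swing forward as they close: fully open they stand 13 mm farther back than shut.
Start: joints at [1.597, 0.359, 0.012, 0, -1.224, -0.288], TCP at [0.175, 0.652, 0.231] pointing down, gripper open.
Joint ranges: [-3.07, 3.07], [-1.43, 2.12], [-1.02, 1.25], [-3.03, 1.67], [-3.05, -0], [-3.03, 3.03]. Speed limits (rad/s): [2.39, 2.39, 3.01, 3.14, 3.14, 3.14].

### API

Orientations are given as a rotation vector (axis times angle).
In Python, from station import bot, jaws, planner, monitor, imaging gives the robot as it stands. Calls block until the motion is done:
- bot.goto(position, orientation): joint-space move of the TCP to a pose.
- bot.movel(position, frame=None, max_speed=0.15, contact_N=None): straight line of the TCP; frame=None keeps the orientation; max_speed is the mean speed in m/s. With contact_N (N) it stops when the force on the tool has changed by that much, and returns True; else False.
- bot.move_j(angles): joint-space move.
- jaws.move_gripper(opening, grasp_force=None): finger opening in m; grasp_force is the grip in N (None keeps the last); returns when the fingers have stopped.
- bot.wait(seconds).
- planner.solve_ik(position, orientation): joint angles nearest the present ones, or None.
- monitor.get_obs(): the state.
- imaging.snapshot(name): name is "scene" or "top"; returns a dict with "color" (384x512x3 uint8, red, green, blue), "z_map" (384x512 float32, m along the optical axis (not along the pixel's ray), 0 where there is no reading), "K" (3x3 intrinsics, pixels), "R" (3x3) and "t" (3): a world point X has camera coordinates R X + t. Camera axes: x right, y down, z forward; pixel columns grow to the right and rows downward; lengths in m; the calibration is good to about 2 mm. A picture is of the moment at which its call begins.
A pose or a line that the arm cannot do raises bot.IKError and nothing moves.
- bot.finish_job(): hands the job in, once; it reports no verdict.
The state is a dict: "t": time; "qpos": joint angles; "qd": joint speeds; "joint_efforts": joint torques, N m; "eef_pos": TCP position; "tcp_rot": TCP orientation; "wrist_force": force on the tool from outside, world axes, zero at the start; "wrist_torque": the same for the moment, N m; "grip_width": finger opening in m.
Only numpy, scipy, OpenCV 4.12 (cv2) and the standard library are available. Lean on these libraries where they do the work, as an engineer would, in place of code of your own. Each camera call takes 0.05 s, during which the arm holds its last target.

## Working session

There is one attempt and no reset: what is moved stays moved. The work goes in short steps, each a Python script; the robot and the scene stay as the last script left them, time stands still between calls to the robot, and variables do not carry over. Pictures are saved under pics/ and viewed, and the job is handed in when it is done.

```bash
ls; mkdir -p pics; python3 - <<'E'
from station import bot, jaws, planner, monitor, imaging
import cv2,numpy as np
for n in ("scene","top"):
    s=imaging.snapshot(n); cv2.imwrite(f"pics/{n}0.png",cv2.resize(s["color"][:,:,::-1],(800,600)))
    np.savez(f"{n}0.npz",**s)
    print(n,s["K"],s["R"],s["t"],-s["R"].T@s["t"])
print(monitor.get_obs())
E
```

```text
pics
scene [[457.1340281    0.         255.9543779 ]
 [  0.         457.1340281  191.43534348]
 [  0.           0.           1.        ]] [[-0.87595982  0.48170796 -0.02553112]
 [ 0.27342183  0.45220633 -0.84896993]
 [-0.39741024 -0.75064431 -0.52782405]] [ 0.46883979 -0.0665931   1.41222594] [0.99012588 0.86434932 0.70084128]
top [[460.32594924   0.         256.13350764]
 [  0.         460.32594924 190.41469062]
 [  0.           0.           1.        ]] [[-0.00259456 -0.99994501  0.01016146]
 [-0.99607561  0.00168528 -0.08849031]
 [ 0.08846832 -0.01035117 -0.99602521]] [0.04667064 0.56859648 1.24104895] [0.45669267 0.05855614 1.28595708]
{'t': 0.1, 'qpos': array([ 1.59710039e+00,  3.59307407e-01,  1.11526207e-02, -3.03310634e-04,
       -1.22407867e+00, -2.88063826e-01]), 'qd': array([ 0.00084664, -0.00284445,  0.00228213,  0.00236377, -0.00057968,
       -0.00173971]), 'joint_efforts': array([-3.28297581e-03, -5.84760976e+01,  2.94106239e+01,  6.95451647e+00,
       -3.12197146e-03,  1.16776877e-05]), 'eef_pos': array([0.17461654, 0.65158563, 0.23046431]), 'tcp_rot': array([ 3.11325132e+00, -4.09968107e-01, -8.90337984e-05]), 'wrist_force': array([ 0.18927462,  0.44328953, -0.31229183]), 'wrist_torque': array([-0.02828755,  0.04210219,  0.03365124]), 'grip_width': 0.08525376356593997}
```

View pics/scene0.png

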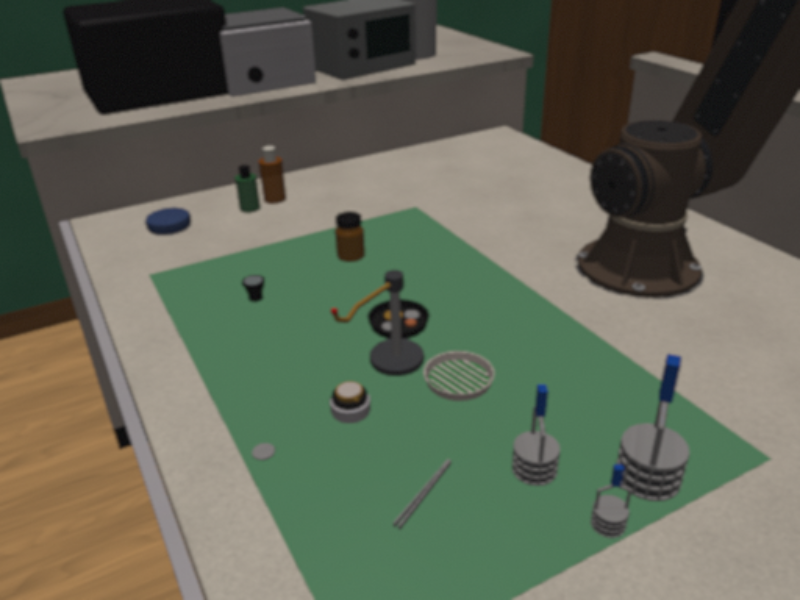

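View pics/top0.png

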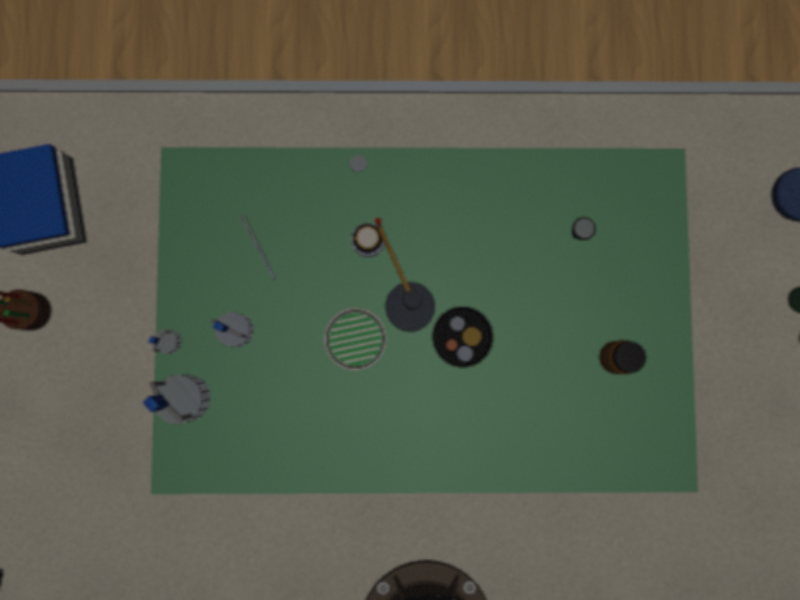

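The scene view shows three baskets on the left at (536,455), (611,512) and (653,460). The middle-sized one is at (536,455), which is (232,328) in the top view. The drip dish is at (355,338), the hook's red tip at (378,220) and the turret at (412,300) in the top view. Next I'll measure these.

```bash
cat > h.py <<'E'
import numpy as np,cv2
def ray(s,u,v,z):
    K,R,t=s["K"],s["R"],s["t"]; C=-R.T@t
    d=R.T@np.linalg.inv(K)@np.array([u,v,1.]); return C+d*(z-C[2])/d[2]
def cloud(s):
    K,R,t=s["K"],s["R"],s["t"]; Z=s["z_map"].astype(float); v,u=np.mgrid[:Z.shape[0],:Z.shape[1]]
    P=np.stack([(u-K[0,2])/K[0,0]*Z,(v-K[1,2])/K[1,1]*Z,Z],-1)
    W=(P-t)@R; W[Z==0]=np.nan; return W
def tri(a,b):
    (s1,p1),(s2,p2)=a,b
    P=lambda s:s["K"]@np.c_[s["R"],s["t"]]
    X=cv2.triangulatePoints(P(s1),P(s2),np.array(p1,float).reshape(2,1),np.array(p2,float).reshape(2,1))[:,0];return X[:3]/X[3]
def cents(m,minA=3):
    n,l,st,c=cv2.connectedComponentsWithStats(m.astype(np.uint8)); return [(c[i].round(2),st[i,4]) for i in range(1,n) if st[i,4]>=minA]
E
python3 - <<'E'
from h import *
S={n:dict(np.load(n+"0.npz")) for n in("scene","top")}
for n,s in S.items():
    hsv=cv2.cvtColor(s["color"],cv2.COLOR_RGB2HSV);H,Sa,V=cv2.split(hsv)
    W=cloud(s);z=W[...,2]
    print(n,"bench z",np.nanmedian(z[280:300,200:300]))
    inb=(W[...,0]>.2)&(W[...,0]<.9)&(abs(W[...,1])<.65)
    print(" red",cents(((H<5)|(H>174))&(Sa>150)&(V>60)&(z>.1)))
    blue=(H>105)&(H<130)&(Sa>120)&inb
    for c,a in cents(blue): print(" blue",c,a)
    for c,a in cents((z>.08)&inb,5): print(" high",c,a)
    np.save(n+"W.npy",W)
s=S["top"];W=np.load("topW.npy")
# crops
for n,(x0,x1,y0,y1) in {"top":(90,310,100,280),"scene":(190,460,160,350)}.items():
    cv2.imwrite(f"pics/{n}crop.png",cv2.resize(S[n]["color"][y0:y1,x0:x1,::-1],None,fx=800/(x1-x0),fy=min(3.1,800/(x1-x0)),interpolation=cv2.INTER_CUBIC)[:600])
E
```

```text
scene bench z -0.0007025824521147045
 red [(array([213.6, 198.8]), np.int32(5))]
 blue [428.25 241.49] 203
 blue [345.92 255.39] 98
 blue [395.15 302.93] 75
 high [221.95 139.43] 130
 high [242.43 190.15] 454
 high [425.61 252.56] 469
 high [345.62 259.92] 197
 high [394.55 301.52] 69
top bench z 0.0007304508033309602
 red [(array([241.5, 141. ]), np.int32(6))]
 blue [ 33.59 127.51] 597
 blue [500.33 115.  ] 3
 blue [499.54 124.42] 26
 blue [501.5  121.33] 6
 blue [497.71 130.71] 7
 blue [140.27 208.76] 33
 blue [ 98.   217.15] 13
 blue [ 99.05 257.57] 97
 high [29.43 99.14] 7
 high [ 31.61 106.52] 33
 high [ 30.29 112.43] 7
 high [ 32.96 118.12] 26
 high [ 32.75 132.81] 115
 high [256.07 174.31] 284
 high [ 34.64 145.7 ] 33
 high [ 29.29 148.29] 7
 high [143.41 209.66] 79
 high [ 97.83 217.3 ] 23
 high [403.15 228.26] 341
 high [102.79 257.35] 240
```

```bash
python3 - <<'E'
from h import *
S={n:dict(np.load(n+"0.npz")) for n in("scene","top")}
T,C=S["top"],S["scene"]
def comp(W,lo,hi,cx,cy,r):
    m=(W[...,2]>lo)&(W[...,2]<hi)&(np.hypot(W[...,0]-cx,W[...,1]-cy)<r); return m
# stand
X=tri((T,(241.5,141)),(C,(213.6,198.8)));print("tip",X, ray(T,241.5,141,.166), ray(C,213.6,198.8,.166))
for n in S:
    s=S[n];W=np.load(n+"W.npy")
    m=(W[...,2]>.155)&(abs(W[...,2]-.163)<.006)&(abs(W[...,0]-.5)<.15)&(abs(W[...,1]-.05)<.12)
    v,u=np.nonzero(m)
    if len(u): print(n,"turret pts",len(u),W[m].mean(0), ray(s,u.mean(),v.mean(),.163))
    hsv=cv2.cvtColor(s["color"],cv2.COLOR_RGB2HSV);H,Sa,V=cv2.split(hsv)
    # basket tab
    b=(H>105)&(H<130)&(Sa>120)
    cc=(140,209) if n=="top" else (346,255)
    m=b.copy(); m[:]=0; m[cc[1]-25:cc[1]+25,cc[0]-14:cc[0]+14]=b[cc[1]-25:cc[1]+25,cc[0]-14:cc[0]+14]
    P=W[m>0]; P=P[~np.isnan(P[:,0])];print(n,"tab",np.median(P,0),P[:,2].min(),P[:,2].max())
    # basket lid pts
    c0=np.median(P,0)
    m=(abs(W[...,2]-.042)<.006)&(np.hypot(W[...,0]-c0[0],W[...,1]-c0[1])<.05)
    Q=W[m]; (cx,cy),r=cv2.minEnclosingCircle(Q[:,:2].astype(np.float32)); print(n,"lid",len(Q),cx,cy,r,Q[:,2].mean())
    # bail pts 55..95mm
    m=(W[...,2]>.055)&(W[...,2]<.096)&(np.hypot(W[...,0]-c0[0],W[...,1]-c0[1])<.05)&~b
    Q=W[m]; print(n,"bail",len(Q)); 
    if len(Q)>4:
        vx,vy,x0,y0=cv2.fitLine(Q[:,:2].astype(np.float32),cv2.DIST_HUBER,0,.001,.001)[:,0];print("  dir deg",np.degrees(np.arctan2(vy,vx)),x0,y0,np.ptp((Q[:,:2]@[vx,vy])))
# dish, base via top: heights
for n in S:
    s=S[n];W=np.load(n+"W.npy")
    hsv=cv2.cvtColor(s["color"],cv2.COLOR_RGB2HSV);H,Sa,V=cv2.split(hsv)
    m=(abs(W[...,2]-.018)<.005)&(np.hypot(W[...,0]-.42,W[...,1]-.12)<.1)&(Sa<70)&(V>70)
    Q=W[m];
    if len(Q)>5:
        (cx,cy),r=cv2.minEnclosingCircle(Q[:,:2].astype(np.float32));A=np.c_[2*Q[:,:2],np.ones(len(Q))]
        print(n,"dish",len(Q),cx,cy,r)
E
```

```text
tip [0.67956621 0.08224566 0.16525914] [0.67853563 0.08267875 0.166     ] [0.68076408 0.08263597 0.166     ]
scene turret pts 75 [0.5597162  0.02946204 0.16061327] [0.56163907 0.03319084 0.163     ]
scene tab [0.52024745 0.34111988 0.12563457] 0.10031346605906245 0.14098749109815373
scene lid 469 0.5166758298873901 0.3365994691848755 0.030999837443232536 0.0406952601064803
scene bail 99
  dir deg 63.885036 0.519914 0.34037542 0.05798213237881433
top turret pts 114 [0.55644347 0.02893662 0.1623745 ] [0.55636768 0.02894744 0.163     ]
top tab [0.51283012 0.3352506  0.13874929] 0.12249915522769134 0.14560003908403527
top lid 307 0.5134779810905457 0.3360290229320526 0.029766308143734932 0.04201806236063119
top bail 32
  dir deg 61.868984 0.5099642 0.32827246 0.0567879730742894
scene dish 101 0.4943212866783142 0.12447408586740494 0.054839953780174255
top dish 104 0.49254104495048523 0.12442465871572495 0.054184239357709885
```

View pics/topcrop.png

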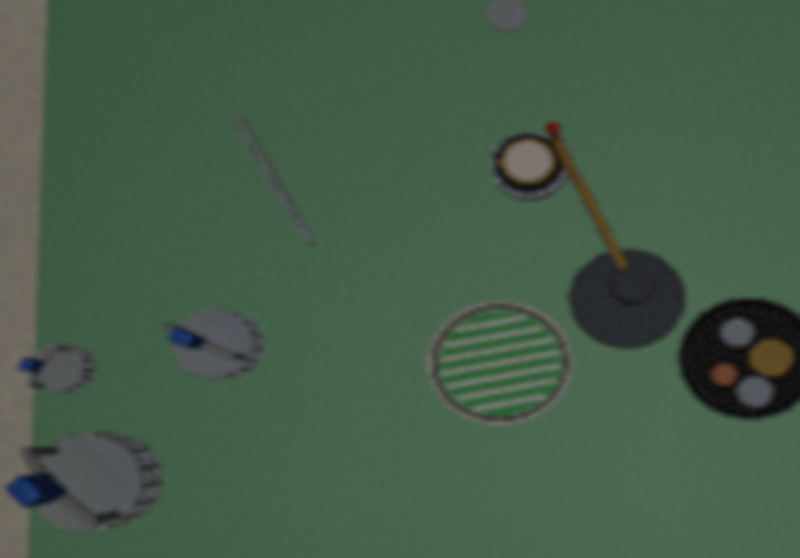

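View pics/scenecrop.png

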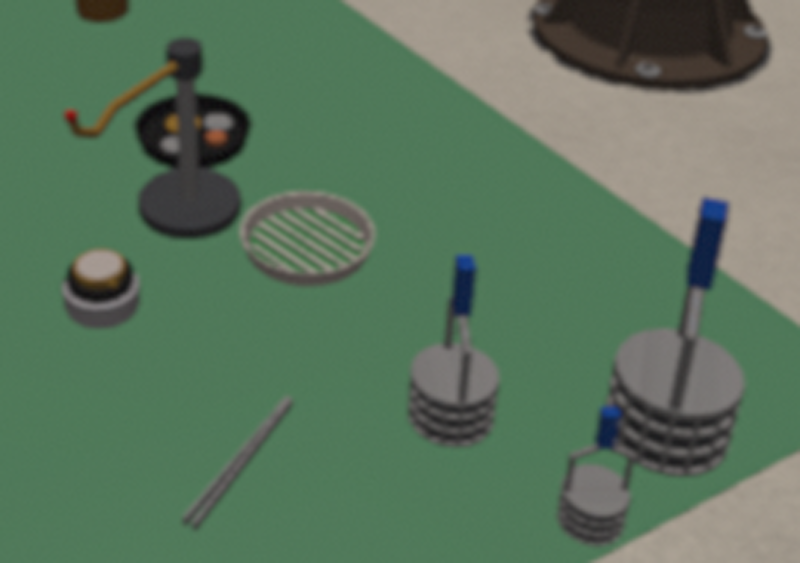

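```bash
cat >> h.py <<'E'
from scipy.spatial.transform import Rotation as Ro
def down(deg):
    a=np.radians(deg); x=np.array([np.cos(a),np.sin(a),0]);z=np.array([0,0,-1.]);return Ro.from_matrix(np.c_[x,np.cross(z,x),z]).as_rotvec()
AX=np.array([.5564,.0289])
def pol(r,deg,z): a=np.radians(deg); return np.array([AX[0]+r*np.cos(a),AX[1]+r*np.sin(a),z])
E
python3 - <<'E'
from h import *
from station import bot, jaws, planner, monitor, imaging
S={n:dict(np.load(n+"0.npz")) for n in("scene","top")}
for n in S:
    W=np.load(n+"W.npy")
    for lo,hi in((.048,.07),(.06,.09),(.085,.1),(.105,.135),(.136,.146)):
        m=(W[...,2]>lo)&(W[...,2]<hi)&(np.hypot(W[...,0]-.5145,W[...,1]-.336)<.04)
        Q=W[m]
        if len(Q)>3:
            d=cv2.fitLine(Q[:,:2].astype(np.float32),cv2.DIST_L2,0,.001,.001)[:,0]
            print(n,lo,hi,len(Q),Q.mean(0).round(4),"dir",np.degrees(np.arctan2(d[1],d[0])).round(1),"len",np.ptp(Q[:,:2]@d[:2]).round(3))
    m=(W[...,2]>.1)&(abs(W[...,0]-.42)<.1)&(W[...,1]>.37)&(W[...,1]<.6); print(n,"big top",W[m][:,2].max(),W[m].mean(0))
ik=lambda p,y:(lambda q:None if q is None else np.round(q,2))(planner.solve_ik(p,down(y)))
for off in (0,90,180,270):
    print("push off",off)
    for th in(-15,20,55,90,115): print(th,ik(pol(.07,th,.135),th+off))
for y in(63,153,243,333): print("grasp",y,ik([.5145,.336,.11],y))
for y in(33,123,213,303): print("hang",y,ik(pol(.11,123.4,.165),y))
print("up",ik([.175,.652,.38],-15))
E
```

```text
scene 0.048 0.07 46 [0.5178 0.3372 0.0592] dir 62.9 len 0.057
scene 0.06 0.09 67 [0.5216 0.3438 0.0761] dir 63.7 len 0.057
scene 0.085 0.1 45 [0.523  0.3468 0.0916] dir 65.4 len 0.056
scene 0.105 0.135 93 [0.5203 0.3399 0.1195] dir -71.1 len 0.018
scene 0.136 0.146 34 [0.5178 0.3365 0.1386] dir 56.8 len 0.014
scene big top 0.1935392035867015 [0.40780515 0.43018086 0.15566748]
top 0.048 0.07 11 [0.5108 0.3283 0.0519] dir 56.4 len 0.053
top 0.06 0.09 16 [0.5109 0.3304 0.0827] dir 61.8 len 0.057
top 0.085 0.1 24 [0.5107 0.3295 0.0915] dir 61.9 len 0.053
top 0.105 0.135 17 [0.5115 0.3307 0.1201] dir 8.8 len 0.016
top 0.136 0.146 28 [0.5144 0.3362 0.1403] dir 79.0 len 0.017
top big top 0.1972340356059944 [0.39569794 0.42020531 0.15711802]
push off 0
-15 [ 0.33  0.35 -0.23  0.   -0.99  0.98]
20 [ 0.4   0.35 -0.23  0.   -0.99  1.52]
55 [ 0.47  0.32 -0.28  0.   -0.97  2.06]
90 [ 0.52  0.26 -0.36  0.   -0.94  2.62]
115 None
push off 90
-15 [ 0.33  0.35 -0.23  0.   -0.99  2.55]
20 None
55 [ 0.47  0.32 -0.28  0.   -0.97 -2.65]
90 [ 0.52  0.26 -0.36  0.   -0.94 -2.09]
115 [ 0.54  0.22 -0.43 -0.   -0.93 -1.67]
push off 180
-15 [ 0.33  0.35 -0.23  0.   -0.99 -2.16]
20 [ 0.4   0.35 -0.23  0.   -0.99 -1.62]
55 [ 0.47  0.32 -0.28  0.   -0.97 -1.08]
90 [ 0.52  0.26 -0.36  0.   -0.94 -0.52]
115 [ 0.54  0.22 -0.43  0.   -0.93 -0.1 ]
push off 270
-15 [ 0.33  0.35 -0.23  0.   -0.99 -0.59]
20 [ 0.4   0.35 -0.23  0.   -0.99 -0.05]
55 [ 0.47  0.32 -0.28  0.   -0.97  0.49]
90 [ 0.52  0.26 -0.36  0.   -0.94  1.05]
115 [ 0.54  0.22 -0.43  0.   -0.93  1.47]
grasp 63 [ 0.9   0.36 -0.28  0.   -0.93  1.77]
grasp 153 [ 0.9   0.36 -0.28  0.   -0.93 -2.94]
grasp 243 [ 0.9   0.36 -0.28  0.   -0.93 -1.37]
grasp 333 [ 0.9   0.36 -0.28  0.   -0.93  0.2 ]
hang 33 [ 0.62  0.14 -0.44  0.   -0.99  1.52]
hang 123 None
hang 213 [ 0.62  0.14 -0.44  0.   -0.99 -1.62]
hang 303 [ 0.62  0.14 -0.44  0.   -0.99 -0.05]
up [ 1.6   0.31  0.27  0.   -1.53 -0.29]
```

```bash
cat >> h.py <<'E'
def tipang(imaging,tag):
    out=[];ss=[]
    for n in("scene","top"):
        s=imaging.snapshot(n);np.savez(f"{n}{tag}.npz",**s);ss.append(s)
        cv2.imwrite(f"pics/{n}{tag}.png",cv2.resize(s["color"][:,:,::-1],(800,600)))
        H,Sa,V=cv2.split(cv2.cvtColor(s["color"],cv2.COLOR_RGB2HSV)); z=cloud(s)[...,2]
        for c,a in cents(((H<5)|(H>174))&(Sa>150)&(V>60)&(z>.12),3):
            X=ray(s,*c,.166);d=X[:2]-AX
            print(tag,n,c,a,"tip",X.round(4),"r",np.hypot(*d).round(4),"ang",np.degrees(np.arctan2(d[1],d[0])).round(2))
E
python3 - <<'E'
from h import *
from station import bot, jaws, planner, monitor, imaging
jaws.move_gripper(0.0)
bot.movel([.175,.652,.36],max_speed=.3)
bot.goto(pol(.07,-20,.30),down(250))
print(monitor.get_obs()["eef_pos"],monitor.get_obs()["t"])
print(bot.movel(pol(.07,-20,.135),max_speed=.15,contact_N=6))
for th in (-5,8): print(bot.movel(pol(.07,th,.135),down(th+270),max_speed=.08), monitor.get_obs()["wrist_force"].round(2))
print(monitor.get_obs()["t"])
tipang(imaging,"1")
E
```

```text
[0.62226357 0.00574402 0.30002051] 4.225
False
False [-0.98 -0.46  0.34]
False [ 0.18 -0.36 -0.42]
6.2583
1 scene [213.6 198.8] 5 tip [0.6808 0.0826 0.166 ] r 0.1355 ang 23.37
```

```bash
python3 - <<'E'
from h import *
from station import bot, jaws, planner, monitor, imaging
for th in (18,28,38,48,58,68,78,88,97,105): 
    bot.movel(pol(.07,th,.135),down(th+270),max_speed=.08); print(th,monitor.get_obs()["wrist_force"].round(2))
print(monitor.get_obs()["t"])
tipang(imaging,"2")
E
```

```text
18 [ 0.09 -0.92  0.46]
28 [ 0.05  0.44 -0.3 ]
38 [ 0.65 -0.21  0.67]
48 [-0.25  0.11  0.45]
58 [0.36 0.99 0.49]
68 [-1.08 -0.28  0.14]
78 [-0.19  0.43  0.11]
88 [-0.33 -0.22  0.18]
97 [-0.73  0.86  0.08]
105 [ 0.19  0.15 -0.61]
9.5583
2 scene [302.4 188.8] 5 tip [0.4935 0.1476 0.166 ] r 0.1343 ang 117.93
```

View pics/scene2.png

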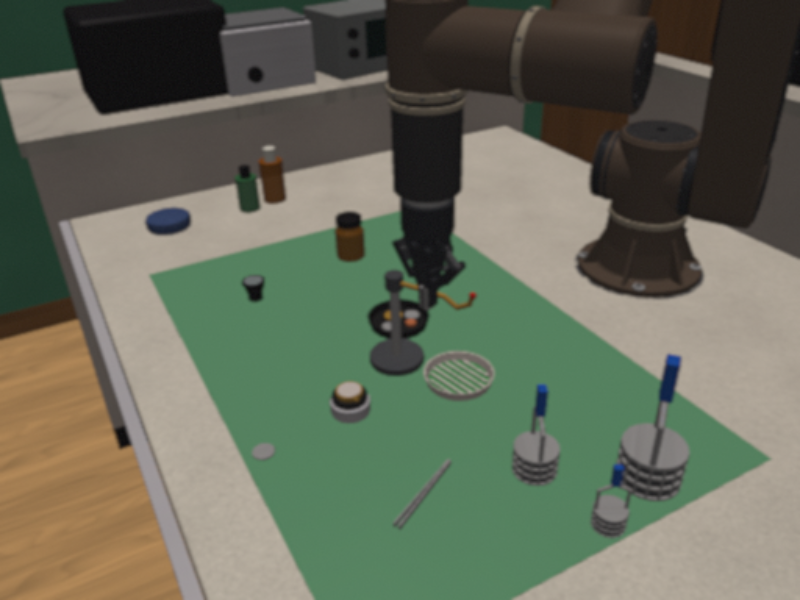

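The hook followed the finger and its tip is now at (473,296) in the scene view, about 5.5° short. I'll push the rest of the way, back off, and measure with both cameras.

```bash
python3 - <<'E'
from h import *
from station import bot, jaws, planner, monitor, imaging
for th in (108,110.3,): bot.movel(pol(.07,th,.135),down(th+270),max_speed=.05)
bot.movel(pol(.07,95,.135),max_speed=.1)
bot.movel(pol(.07,95,.30),max_speed=.25)
bot.goto([.515,.336,.32],down(333))
print(monitor.get_obs()["t"])
tipang(imaging,"3")
E
```

```text
12.4
3 scene [304.33 186.33] 3 tip [0.4839 0.141  0.166 ] r 0.1335 ang 122.9
3 top [217.17 220.83] 6 tip [0.4822 0.1417 0.166 ] r 0.135 ang 123.33
```

View pics/top3.png

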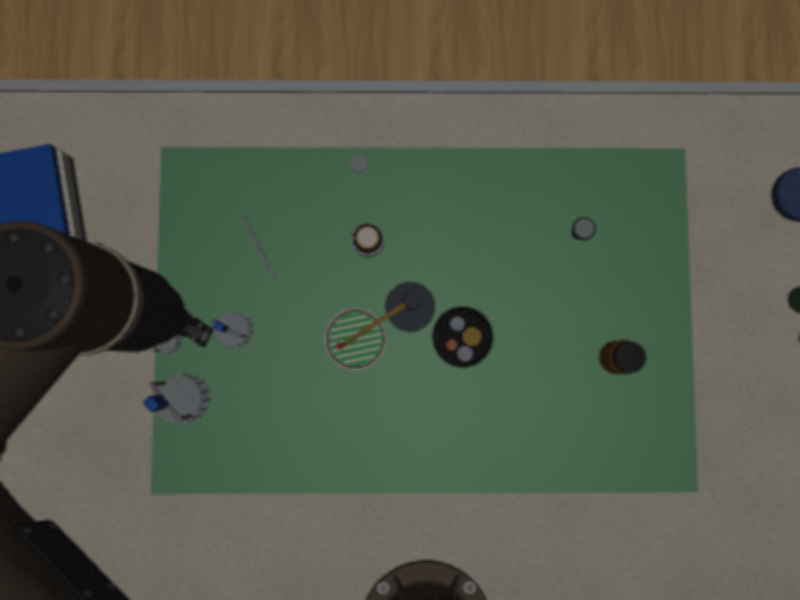

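The top view shows the hook over the drip dish, with its tip at (340,346), about 123.2° against 123.4–123.8° to the dish centre. Next is the grasp.

```bash
python3 - <<'E'
from h import *
from station import bot, jaws, planner, monitor, imaging
jaws.move_gripper(0.05,40)
bot.movel([.515,.336,.18],max_speed=.25)
print(bot.movel([.515,.336,.109],max_speed=.08,contact_N=8))
print(monitor.get_obs()["eef_pos"])
jaws.move_gripper(0.0,40); o=monitor.get_obs(); print(o["grip_width"],o["wrist_force"])
bot.movel([.515,.336,.16],max_speed=.1)
o=monitor.get_obs(); print(o["grip_width"],o["wrist_force"],o["t"],o["eef_pos"])
tipang(imaging,"4")
s=dict(np.load("scene4.npz"));cv2.imwrite("pics/c4.png",cv2.resize(s["color"][180:330,290:440,::-1],(600,600),interpolation=cv2.INTER_CUBIC))
E
```

```text
False
[0.51531832 0.3362844  0.10952743]
0.015265199534028828 [-0.36105067 -0.44138742  3.54229919]
0.015457648491455912 [-0.82897497  0.01808294 -1.52075856] 15.8333 [0.51457943 0.33575364 0.15944935]
4 scene [304.5 186.5] 4 tip [0.484  0.1418 0.166 ] r 0.1341 ang 122.68
4 top [217.17 220.83] 6 tip [0.4822 0.1417 0.166 ] r 0.135 ang 123.33
```

View pics/c4.png

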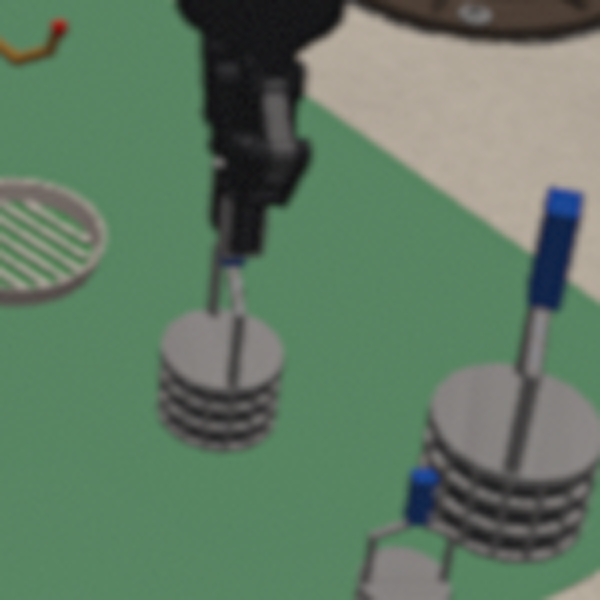

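The picture shows the basket lifted clear and upright, with the tab between the fingers at (235,235). I'll check its level and the offsets.

```bash
python3 - <<'E'
from h import *
for n in("scene","top"):
    s=dict(np.load(n+"4.npz"));W=cloud(s)
    m=(abs(W[...,2]-.093)<.006)&(np.hypot(W[...,0]-.515,W[...,1]-.336)<.045)
    Q=W[m]; 
    if len(Q)<30: print(n,len(Q));continue
    (cx,cy),r=cv2.minEnclosingCircle(Q[:,:2].astype(np.float32)); c,_,_,_=np.linalg.lstsq(np.c_[Q[:,:2]-Q[:,:2].mean(0),np.ones(len(Q))],Q[:,2],rcond=None); print(n,len(Q),cx,cy,r,c)
    m=(W[...,2]>.102)&(W[...,2]<.148)&(np.hypot(W[...,0]-.515,W[...,1]-.336)<.04);Q=W[m]
    d=cv2.fitLine(Q[:,:2].astype(np.float32),cv2.DIST_L2,0,.001,.001)[:,0];print(len(Q),Q.mean(0),np.degrees(np.arctan2(d[1],d[0])),np.ptp(Q[:,:2]@d[:2]))
E
```

```text
scene 463 0.5166305303573608 0.336650013923645 0.03152146935462952 [-0.00520492 -0.00904007  0.09061033]
118 [0.5203138  0.34237818 0.12591088] 63.122616 0.05897288145820079
top 160 0.5126712918281555 0.3353993594646454 0.029771113768219948 [0.00798662 0.00030542 0.09159583]Traceback (most recent call last):
  File "<stdin>", line 9, in <module>
cv2.error: OpenCV(4.12.0) /io/opencv/modules/imgproc/src/linefit.cpp:50: error: (-215:Assertion failed) count > 0 in function 'fitLine2D_wods'
```

```bash
python3 - <<'E'
from h import *
from station import bot, jaws, planner, monitor, imaging
bot.movel([.515,.336,.235],max_speed=.15)
bot.movel(pol(.20,123.3,.22),down(303.3),max_speed=.12)
bot.movel(pol(.20,123.3,.1935),max_speed=.08)
print(monitor.get_obs()["eef_pos"],pol(.20,123.3,.1935),monitor.get_obs()["t"])
tipang(imaging,"5")
s=dict(np.load("scene5.npz"));cv2.imwrite("pics/c5.png",cv2.resize(s["color"][130:280,240:390,::-1],(600,600),interpolation=cv2.INTER_CUBIC))
W=cloud(s);P=pol(.2,123.3,0)
m=(abs(W[...,2]-.126)<.006)&(np.hypot(W[...,0]-P[0],W[...,1]-P[1])<.045);Q=W[m]
(cx,cy),r=cv2.minEnclosingCircle(Q[:,:2].astype(np.float32));print(len(Q),cx,cy,r,Q[:,2].mean(),P)
E
```

```text
[0.4466777  0.19607196 0.19332189] [0.44659544 0.19606147 0.1935    ] 18.5167
5 scene [304.5 186.5] 4 tip [0.484  0.1418 0.166 ] r 0.1341 ang 122.68
5 top [217.17 220.83] 6 tip [0.4822 0.1417 0.166 ] r 0.135 ang 123.33
324 0.4488341212272644 0.19607709348201752 0.030943788588047028 0.12433239325888262 [0.44659544 0.19606147 0.        ]
```

View pics/c5.png

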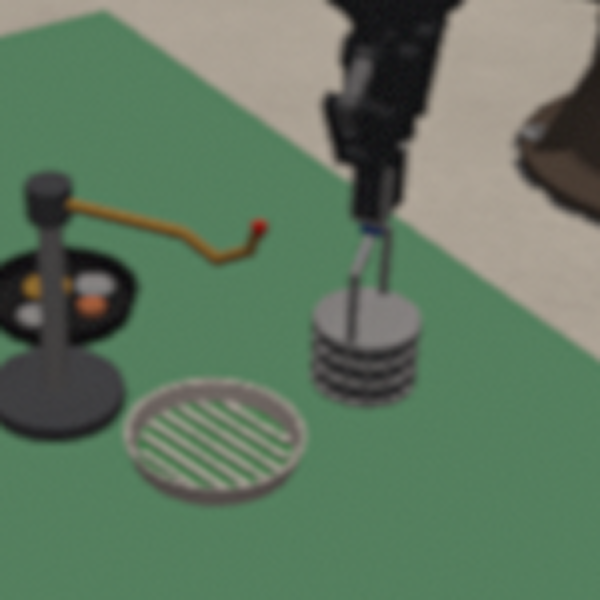

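The bail opening at (370,265) lines up with the hook, which is clear of it. I'll thread it on now.

```bash
python3 - <<'E'
from h import *
from station import bot, jaws, planner, monitor, imaging
c=bot.movel(pol(.11,123.3,.1945),max_speed=.06,contact_N=4); o=monitor.get_obs(); print(c,o["eef_pos"],pol(.11,123.3,0),o["wrist_force"],o["t"])
tipang(imaging,"6")
s=dict(np.load("scene6.npz"));cv2.imwrite("pics/c6.png",cv2.resize(s["color"][130:280,240:390,::-1],(600,600),interpolation=cv2.INTER_CUBIC))
E
```

```text
False [0.49590749 0.12105094 0.194554  ] [0.49600749 0.12083881 0.        ] [ 0.56599204 -0.82189346 -1.62723319] 20.2667
6 scene [304.5 186.5] 4 tip [0.484  0.1418 0.166 ] r 0.1341 ang 122.68
```

View pics/c6.png

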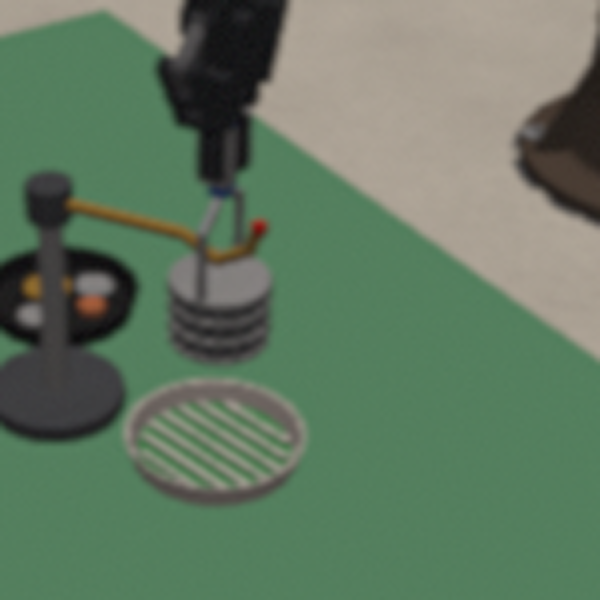

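The hook now runs through the bail at (220,255), and it did not move. I'll lower the basket into the dip.

```bash
python3 - <<'E'
from h import *
from station import bot, jaws, planner, monitor, imaging
bot.movel(pol(.11,123.3,.170),max_speed=.06)
c=bot.movel(pol(.11,123.3,.155),max_speed=.02,contact_N=3); o=monitor.get_obs(); print(c,o["eef_pos"],o["wrist_force"],o["t"])
tipang(imaging,"7")
s=dict(np.load("scene7.npz"));cv2.imwrite("pics/c7.png",cv2.resize(s["color"][130:280,240:390,::-1],(600,600),interpolation=cv2.INTER_CUBIC))
E
```

```text
True [0.4963388  0.120594   0.15841551] [ 1.01498361 -2.51826914  3.03225916] 21.5083
7 scene [304.5 186.5] 4 tip [0.484  0.1418 0.166 ] r 0.1341 ang 122.68
```

View pics/c7.png

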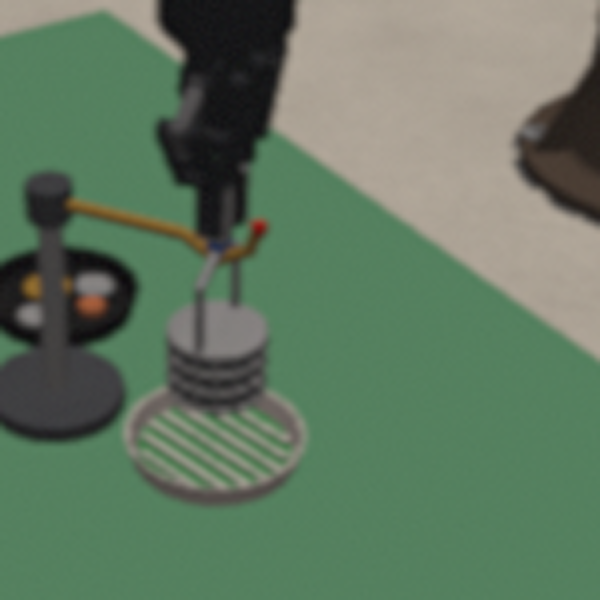

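It is seated: contact came at TCP z = 0.158, where 0.158 was expected. Releasing now.

```bash
python3 - <<'E'
from h import *
from station import bot, jaws, planner, monitor, imaging
for w in(.018,.022,.03,.045): jaws.move_gripper(w)
bot.wait(.3)
bot.movel(pol(.11,123.3,.30),max_speed=.12)
bot.movel([.45,.30,.36],max_speed=.25)
bot.wait(2)
print(monitor.get_obs()["t"])
tipang(imaging,"8")
s=dict(np.load("scene8.npz"));cv2.imwrite("pics/c8.png",cv2.resize(s["color"][130:280,240:390,::-1],(600,600),interpolation=cv2.INTER_CUBIC))
bot.wait(.7)
tipang(imaging,"9")
for t in "89":
  for n in("scene","top"):
    W=cloud(dict(np.load(n+t+".npz")))
    m=(abs(W[...,2]-.091)<.006)&(np.hypot(W[...,0]-.496,W[...,1]-.121)<.05);Q=W[m]
    if len(Q)<20: print(n,t,len(Q)); continue
    (cx,cy),r=cv2.minEnclosingCircle(Q[:,:2].astype(np.float32))
    c=np.linalg.lstsq(np.c_[Q[:,:2]-Q[:,:2].mean(0),np.ones(len(Q))],Q[:,2],rcond=None)[0]
    print(n,t,len(Q),cx,cy,r,c.round(3))
    B=W[(W[...,2]>.135)&(W[...,2]<.152)&(np.hypot(W[...,0]-.496,W[...,1]-.121)<.05)];print("n bail",len(B))
E
```

```text
27.15
8 scene [304.5 186.5] 4 tip [0.484  0.1418 0.166 ] r 0.1341 ang 122.68
8 top [217.71 221.  ] 7 tip [0.4818 0.1403 0.166 ] r 0.1341 ang 123.79
9 scene [304.5 186.5] 4 tip [0.484  0.1418 0.166 ] r 0.1341 ang 122.68
9 top [217.71 221.  ] 7 tip [0.4818 0.1403 0.166 ] r 0.1341 ang 123.79
scene 8 296 0.4969438910484314 0.11879795044660568 0.03229541704058647 [-0.008 -0.009  0.089]
n bail 116
top 8 277 0.4946703612804413 0.11976291239261627 0.02992568165063858 [-0.007  0.011  0.09 ]
n bail 79
scene 9 297 0.49937471747398376 0.11891322582960129 0.03147017955780029 [-0.008 -0.012  0.089]
n bail 118
top 9 279 0.49479880928993225 0.11963099241256714 0.029692579060792923 [ 0.003 -0.012  0.09 ]
n bail 75
```

View pics/c8.png

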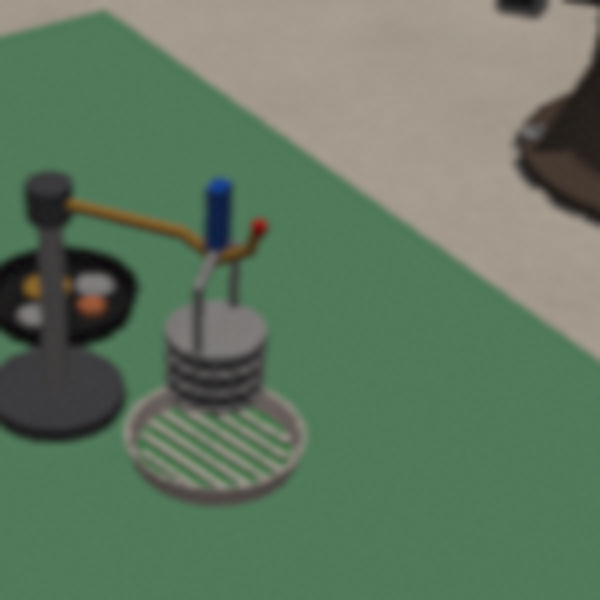

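View pics/top9.png

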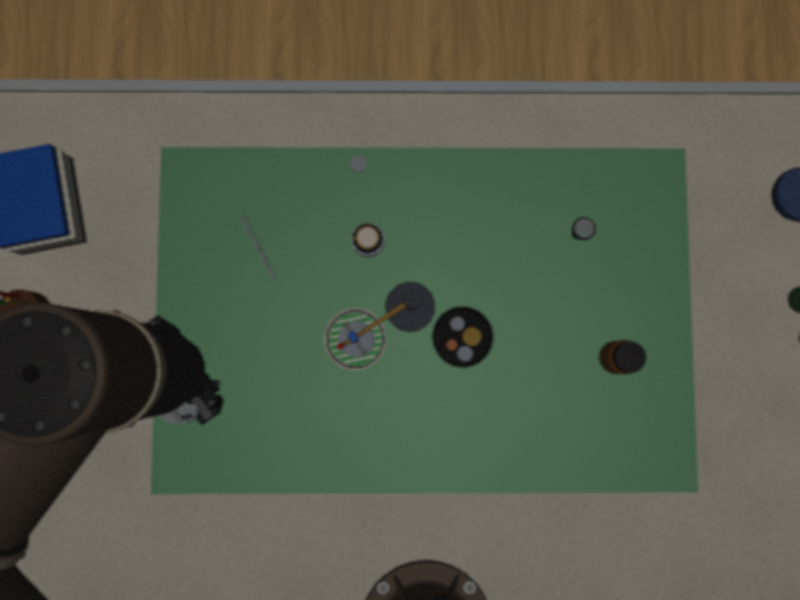

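In both views the basket hangs level over the drip dish (tab at (352,337) in the top view), and the bystanders look unmoved. I'll run a last stillness check and then hand in.

```bash
python3 - <<'E'
from h import *
from station import bot, jaws, planner, monitor, imaging
bot.wait(3)
tipang(imaging,"10");bot.wait(.35);tipang(imaging,"11")
for n in("scene","top"):
    H=[]
    for t in("9","10","11"):
        s=dict(np.load(f"{n}{t}.npz"));W=cloud(s)
        m=(abs(W[...,2]-.09)<.008)&(np.hypot(W[...,0]-.496,W[...,1]-.121)<.05);H.append(W[m].mean(0).round(4))
    print(n,*H)
    a,b=dict(np.load(n+"0.npz"))["color"].astype(int),s["color"].astype(int)
    for c,ar in cents(abs(a-b).max(2)>40,6): print("  changed",c,ar)
print(monitor.get_obs()["t"])
bot.finish_job()
E
```

```text
10 scene [304.5 186.5] 4 tip [0.484  0.1418 0.166 ] r 0.1341 ang 122.68
10 top [217.5 221. ] 6 tip [0.4818 0.1409 0.166 ] r 0.1345 ang 123.67
11 scene [304.5 186.5] 4 tip [0.484  0.1418 0.166 ] r 0.1341 ang 122.68
11 top [217.71 221.  ] 7 tip [0.4818 0.1403 0.166 ] r 0.1341 ang 123.79
scene [0.4998 0.1227 0.0888] [0.4995 0.1225 0.0888] [0.4997 0.1229 0.0888]
  changed [405.97  37.73] 30
  changed [451.25  45.41] 68
  changed [510.09  57.27] 11
  changed [445.74  71.7 ] 50
  changed [371.83  78.77] 53
  changed [369.88 115.7 ] 496
  changed [445.3  129.67] 43
  changed [388.17 133.53] 47
  changed [289.13 186.45] 260
  changed [228.56 194.94] 116
  changed [293.03 223.28] 276
  changed [297.42 211.96] 131
  changed [284.81 211.67] 27
  changed [345.11 258.54] 161
  changed [337.86 285.24] 173
  changed [342.19 299.42] 365
  changed [352.17 286.79] 87
top [0.4939 0.1185 0.0904] [0.4939 0.1184 0.0906] [0.4939 0.1186 0.0907]
  changed [248.01 156.83] 72
  changed [ 48.87 261.36] 12105
  changed [252.85 198.23] 26
  changed [244. 204.] 7
  changed [141.15 208.75] 40
  changed [225.14 215.87] 83
31.6
the job is handed in; nothing more can be done
```

The basket is hanging on the hook over the drip dish, and I handed the job in at 31.6 s. No verdict was reported.

**What I did:**
- **Hook:** With the basket still on the bench, I pushed the hook round with the shut fingers, from about 23° to about 123°. The direction to the centre of the drip dish is 123.4–123.8°.
- **Basket:** I gripped the middle-sized basket by its blue tab, carried it upright and threaded the bail over the hook tip. I lowered it until it touched at the height expected for the seat, then let go and backed away.

**Last checks:**
- **Basket:** It hangs level to within about 1° and is centred about 5 mm from the dish centre. Its position changed by only about 0.4 mm between pictures over several seconds.
- **Bystanders:** The only places where the pictures changed were the arm, the hook and the basket's old and new positions. The jar, watch holder, loupe and tweezers showed no change.
- **Disagreement:** The two cameras differ slightly on the hook's final angle: 122.7° from the scene view and 123.7° from the top view. The dish direction is within about 1° of both. Their positions also differ by 2–6 mm, slightly more than the stated calibration.

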